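Open the carat balance and zero it

TASK

Get the little carat balance ready for weighing: with the fingertips, push its clear hinged cover up by the front lip and tip it back past upright until it leans open on its own, then press the wide rectangular zero key down fully and let it come up again. Be gentle: keep off the weighing pan and the small round key, do not squeeze the cover, do not lift or shift the balance, and leave the ring, the tweezers and the sorting tray where they lie.

Things in the scene. Friction and masses are not known exactly. Their poses are not given: they have to be found in the camera images.
- balance: carat balance: flat grey box 140 mm deep (x), 114 mm wide (y), loose on rubber feet, about 0.7 kg, deck 33 mm above the bench. Origin: centre of its underside, on the bench; -x is its front (lip, display, keys), +x its rear (hinge), z up. At x = -46 mm stand the zero key (y = +34 mm), a flat display (y = -5) and the small round key (y = -44); the pan is centred at x = +20
- cover (a joint): angle of the clear cover about its rear hinge: 0 shut, grows as the front rises, stop at 1.92 rad (110 degrees). It turns freely, moved only by its weight (about 0.1 kg): let go below about 1.25 rad it falls shut, beyond that it falls open against its stop and stays there
- hood: the clear plastic cover itself: a five-sided hood 141 mm deep, 116 mm wide, 36 mm high, 2.5 mm thick, open underneath, that covers the whole deck when shut (its top is then 70 mm above the bench); it turns with the cover joint. Origin on the hinge axis; when shut its axes are those of the balance, the hood reaching along its -x
- cover_hinge (a point): middle of the hinge axis, at the rear of the balance, 34 mm above the bench; the axis runs along the balance's y. Mind, on the way to the balance: a thin upright steel post, 0.93 m tall, stands at the bench's near edge 0.27 m straight ahead of the robot, to the right of the work, and a motor hangs to the left of the work, 0.33 m ahead and 0.49 m left, from 0.57 m above the bench up
- cover_lip (a point): middle of the outer lower edge of the cover's grey finger lip, which stands out 15 mm from the middle of the hood's front wall; the lip is 56 mm wide and 4 mm thick. When shut this point is 35 mm above the bench, with free space under it (the front of the balance's box is 16 mm further in); it lies 156 mm from the hinge axis and turns about it with the cover
- zero_key (a joint): travel of the zero key: 0 up, 0.004 m fully down; springy (about 1 N to start, 4.5 N fully down), comes up by itself
- zero_key_top (a point): centre of the top of the zero key, black, rectangular, 14 mm (x) by 26 mm (y), standing 6 mm above the deck (39 mm above the bench)
- power_key (a joint): travel of the small round key, not to be pressed: 0 up, 0.004 m fully down
- power_key_top (a point): centre of the top of the small round key, black, 10 mm across, standing 6 mm above the deck, 78 mm from the zero key
- pan: round steel weighing pan, 62 mm across, its rim 6 mm above the deck; origin at its centre on the deck
- ring: ring with a stone, 28 x 21 x 12 mm, lying loose beside the balance; origin at the centre of its underside
- tweezers: steel tweezers, 158 mm long (y), 15 mm wide, 9 mm high, lying loose beside the balance; origin at the centre of the underside
- sorting_tray: blue triangular sorting tray, 63 x 69 x 29 mm, standing loose beside the balance; origin at the centre of its underside

How it is judged:
On the way, in this order (a step that is already met when the one before it is completed fails the run):
1. the cover leans open against its stop, on its own (nothing of the robot touching it) (value of joint cover above 1.8 rad and contact force between each of the arm, the fingers and hood below 0.05 N), for 0.2 s.
2. the zero key is pressed fully down, with the cover still open (value of joint zero_key above 0.003 m and value of joint cover above 1.75 rad), for 0.05 s.
At the end, for the whole second after the job is handed in: the cover rests open at its stop (over 1.8 rad) by its own weight, the zero key has been pressed at least 3 mm down after that and is up again (under 1 mm), the round key is up, the balance stands flat within 30 mm of where it stood, and the ring, tweezers and tray lie within 15 mm of where they lay (value of joint cover above 1.8 rad and velocity of joint cover below 0.1 rad/s and value of joint each of zero_key, power_key below 0.001 m and height (world z) of balance below 0.005 m and angle between balance's own z axis and vertical below 0.03 rad and distance of balance from where it was at the start of the episode below 0.03 m and linear speed of balance below 0.01 m/s and distance of each of ring, tweezers, sorting_tray from where it was at the start of the episode below 0.015 m); the robot touches nothing.
It fails at once if the small round key is pressed (more than 2 mm) (value of joint power_key above 0.002 m).
It fails at once if the weighing pan is pressed by the robot (more than 2 N) (contact force between any of the fingers, the arm and pan above 2 N).
It fails at once if the thin cover is squeezed or forced (more than 15 N) (contact force between any of the fingers, the arm and hood above 15 N).
It fails at once if the balance is lifted, tipped or shoved (more than 8 mm up, 0.1 rad or 30 mm) (height (world z) of balance above 0.008 m or angle between balance's own z axis and vertical above 0.1 rad or distance of balance from where it was at the start of the episode above 0.03 m).
It fails at once if the ring, tweezers or sorting tray is disturbed (more than 15 mm) (distance of any of ring, tweezers, sorting_tray from where it was at the start of the episode above 0.015 m).
It also fails if it takes over 42 s, if anything falls off the work surface, if the arm or the gripper's body presses on something with over 40 N, if the wrist force passes 120 N, or if a joint passes its speed limit or range.

ROBOT

A 6-joint arm with a two-finger parallel gripper is mounted at the origin on a cart in front of the work surface, level with it; the furniture and walls round the work are solid. World frame = base frame: x ahead of the robot, y to its left, z up, the work surface at z = 0. Lengths are in m, angles in rad, forces in N, time in s.
With the tool pointing down it reaches from about 0.425 to 0.95 m from the base axis. Payload 3.5 kg.
Tool frame: the origin (TCP) lies at the very end of the fingers, on their centre line; the grasp point (between the pads) lies 19 mm behind it; z points along the fingers, y is the line along which they close (so a half turn about z gives the same grasp; the last joint's range is limited). The gripper opens to 85 mm and grips with 20 to 120 N. Pads are 22 mm wide; open, the fingers measure 114 mm over their backs; the gripper's body (76 mm by 85 mm) begins 54 mm behind the grasp point. The pads swing forward as they close: fully open they stand 13 mm farther back than shut.
Start: joints at [-1.351, 0.286, 1.577, -0, 1.279, -0.15], TCP at [0.244, -0.629, 0.231] pointing down, gripper open.
Joint ranges: [-2.77, 2.77], [-0.9, 2.22], [0.21, 2.48], [-1.53, 4.67], [0.24, 2.81], [-2.84, 2.84]. Speed limits (rad/s): [2.79, 2.79, 3.14, 3.14, 3.14, 3.14].

INTERFACE

Orientations are given as a unit quaternion [w, x, y, z].
In Python, from workcell import bot gives the robot as it stands.
- The arm moves only by the shell command python3 -m inch 'ROWS' [FORCE]. ROWS is JSON, one flat list of numbers, 7 for each row, row after row: the shift along the tool's x, y, z each as a share of 0.75 m, from -1 to 1, then the turn, a rotation vector about the tool's x, y, z each as a share of pi rad, from -1 to 1, then the opening, from 0 (shut) to 1 (fully open). A call has 1 to 20 rows; each row is the pose to reach, as a shift and turn from the pose commanded when the call began, along the tool's axes at that moment, turning the shorter way round; what a row does not reach only later rows make up. A row lasts 1/10 s, in which the tool goes at most 50 mm and 8.59 degrees, less where a joint would pass 70% of its speed; a pose out of reach is approached as far as the arm can. A call with a number of a shift or a turn outside -1 to 1 is refused whole. A call with a gripper value outside its range is refused whole. The fingers move at their own pace and stop on an object; FORCE is the grip in N (left out, the last holds). Time passes only in rows, so rows that repeat a pose let the fingers close. It gives the time, the measured TCP pose, the force, the opening and the grip force at its end, in the units of the state.
- bot.read_state(): the state, without advancing time (a new reading comes with each control period).
- bot.camera(name): name is "scene" or "top"; returns a dict with "frame" (420x560x3 uint8, red, green, blue), "mtx" (3x3 intrinsics, pixels), "rvec" (rotation vector, rad) and "tvec" (3), from world to camera coordinates, as OpenCV has them. Camera axes: x right, y down, z forward; pixel columns grow to the right and rows downward; lengths in m; the calibration is good to about 2 mm. A picture is of the moment at which its call begins. There is no depth.
- bot.job_done(): hands the job in; it is judged then, once.
The state is a dict: "time": time; "qpos": joint angles; "joint_velocities": joint speeds; "tau": joint torques, N m; "position": TCP position; "tool_rot": TCP orientation; "wrist_force": force on the tool from outside, world axes, zero at the start; "ft_torque": the same for the moment, N m; "gripper_width": finger opening in m; "grip_force": force on a finger pad.
Only numpy, scipy, OpenCV 4.12 (cv2) and the standard library are available. Lean on these libraries where they do the work, as an engineer would, in place of code of your own. Each camera call takes 0.05 s, during which the arm holds its last target. There are 200 camera calls.

## Working session

There is one attempt and no reset: what is moved stays moved. The work goes in short steps, Python scripts to look and compute and a shell command to move; the robot and the scene stay as the last step left them, time stands still between calls to the robot, and variables do not carry over. Pictures are saved under pics/ and viewed, at most 10 in all, crops included, and the job is handed in when it is done.

```bash
mkdir -p pics; python3 - <<'E'
from workcell import bot
import cv2,numpy as np
for n in("scene","top"):
    c=bot.camera(n); cv2.imwrite(f"pics/{n}0.png",c["frame"][:,:,::-1])
    R=cv2.Rodrigues(np.array(c["rvec"]))[0]; print(n,c["mtx"],-R.T@np.array(c["tvec"]),R)
s=bot.read_state();print(s)
E
```

```text
scene [[538.85570513   0.         289.93456934]
 [  0.         538.85570513 212.36339802]
 [  0.           0.           1.        ]] [ 0.29629818 -0.36772579  0.53510474] [[ 0.88392912 -0.46760313  0.00407816]
 [-0.26564851 -0.50930513 -0.81855919]
 [ 0.38483787  0.72246495 -0.57440771]]
top [[442.56105595   0.         276.63959641]
 [  0.         442.56105595 206.96444853]
 [  0.           0.           1.        ]] [0.51808546 0.23276516 0.91905342] [[ 0.01363509 -0.99985396 -0.01030245]
 [-0.99115042 -0.01215436 -0.13218594]
 [ 0.13204142  0.01201364 -0.9911714 ]]
{'time': 0.1, 'qpos': array([-1.35098433e+00,  2.87108003e-01,  1.57805892e+00,  2.65087920e-06,
        1.27859327e+00, -1.49970276e-01]), 'joint_velocities': array([-0.00197671, -0.00052772, -0.00297837,  0.00067005,  0.00157939,
        0.00026837]), 'tau': array([ 8.38684173e-04, -4.07291400e+01, -2.93699545e+01, -1.43847988e-04,
        3.37951264e-03, -1.48031070e-06]), 'position': array([ 0.24386714, -0.62875998,  0.23004955]), 'tool_rot': array([-1.08314872e-03,  9.82955763e-01,  1.83839040e-01, -3.65702504e-05]), 'wrist_force': array([-0.2803506 ,  0.33349919,  0.16118638]), 'ft_torque': array([ 0.03757555, -0.03804778,  0.00420858]), 'grip_force': 0.0, 'gripper_width': 0.08546511560632265}
```

View pics/scene0.png

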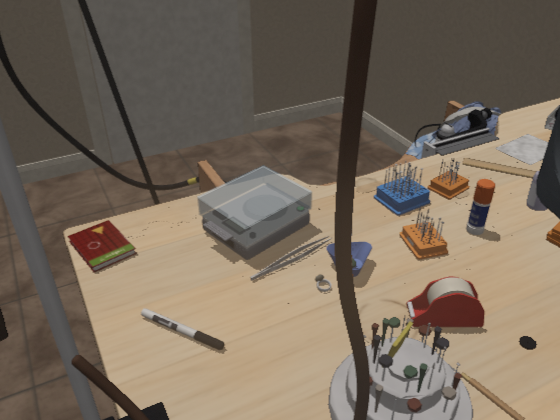

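View pics/top0.png

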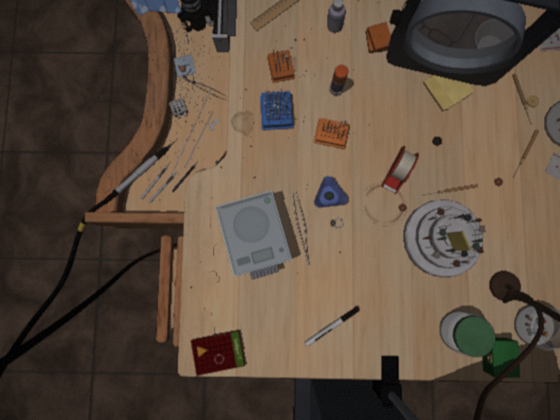

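The top view shows the balance at about (256,233), with its lip at about (267,271) facing the robot. The tweezers are to its right at about (301,228), then the tray (330,192) and the ring (337,223). I'll enlarge this area.

```bash
python3 - <<'E'
import cv2
a=cv2.imread("pics/top0.png")[175:295,200:360]
cv2.imwrite("pics/crop1.png",cv2.resize(a,None,fx=5,fy=5,interpolation=cv2.INTER_CUBIC))
E
```

```text
(no output)
```

View pics/crop1.png

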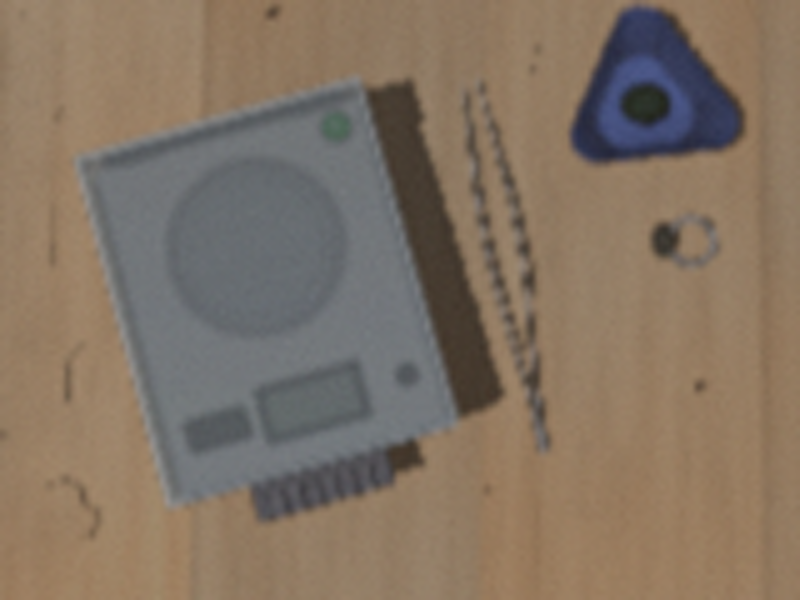

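```bash
cat > h.py <<'E'
from workcell import bot
import cv2,numpy as np
from scipy.optimize import least_squares
from scipy.spatial.transform import Rotation as Ro
def fit(P,px,c,x0=(.5,.28,-.2)):
    P=np.array(P,float);px=np.array(px,float)
    def w(p): return P@Ro.from_euler('z',p[2]).as_matrix().T+[p[0],p[1],0]
    f=lambda p:(cv2.projectPoints(w(p),c["rvec"],c["tvec"],c["mtx"],None)[0][:,0]-px).ravel()
    return least_squares(f,x0)
E
python3 - <<'E'
from h import *
c=bot.camera("top")
cp=np.array([(217,429),(406,374),(256,247),(264,520),(393,484),(80,158),(360,80),(458,420),(172,505)])
P=[(-.046,.034,.039),(-.046,-.044,.039),(.02,0,.039),(-.086,.028,.035),(-.086,-.028,.035),(.07,.058,.07),(.07,-.058,.07),(-.071,-.058,.07),(-.071,.058,.07)]
r=fit(P,(cp-2)/5+[200,175],c);p=r.x;print(p,r.fun.reshape(-1,2).round(1).tolist())
R=Ro.from_euler('z',p[2])
for n,q in dict(lip=P[3:5],key=P[0],rk=P[1],pan=P[2],hinge=(.07,0,.034)).items(): print(n,(R.apply(np.atleast_2d(q))+[p[0],p[1],0]).round(4).tolist())
E
```

```text
[0.58197729 0.28842421 0.29005766] [[0.3, -0.1], [0.5, 0.1], [0.2, -0.4], [-0.7, 0.5], [0.8, -0.1], [-1.3, -0.6], [0.2, -1.2], [0.7, 0.9], [-0.8, 0.7]]
lip [[0.4916, 0.2907, 0.035], [0.5076, 0.237, 0.035]]
key [[0.5282, 0.3078, 0.039]]
rk [[0.5505, 0.2331, 0.039]]
pan [[0.6011, 0.2941, 0.039]]
hinge [[0.6491, 0.3084, 0.034]]
```

```bash
L='from workcell import bot;s=bot.read_state();print(round(s["time"],2),*[s[k].round(4).tolist() for k in("qpos","position","tool_rot")])'
python3 -m inch '[0,0,-0.2,0,0,0,0, 0,0,-0.2,0,0,0,0, 0,0,-0.2,0,0,0,0,0,0,-0.2,0,0,0,0]'; python3 -c "$L"
python3 -m inch '[0,-0.1,-0.2,0,0,0,0, 0,-0.1,-0.2,0,0,0,0, 0,-0.1,-0.2,0,0,0,0, 0,-0.1,-0.2,0,0,0,0,0,-0.1,-0.2,0,0,0,0]'; python3 -c "$L"
```

```text
time: 0.55
position: [0.2446, -0.6315, 0.3924]
tool_rot: [0.008, 0.983, 0.184, 0.0]
wrist_force: [-0.3, -0.4, 0.7]
gripper_width: 0.0278
grip_force: 0.0
0.55 [-1.3509, 0.2125, 1.3776, 0.0, 1.5346, -0.15] [0.2446, -0.6315, 0.3924] [0.0085, 0.9829, 0.1839, 0.0003]
time: 1.05
position: [0.2168, -0.5589, 0.5359]
tool_rot: [0.004, 0.983, 0.184, 0.0]
wrist_force: [-0.4, -0.4, 0.2]
gripper_width: 0.0003
grip_force: 0.0
1.05 [-1.3699, 0.0571, 1.2976, 0.0, 1.7786, -0.1689] [0.2168, -0.5589, 0.5359] [0.0041, 0.9829, 0.1838, 0.0001]
```

```bash
L='from workcell import bot;s=bot.read_state();print(round(s["time"],2),*[s[k].round(4).tolist() for k in("qpos","position","tool_rot")])'
python3 -m inch '[0,0,-0.1,-0.3,0,0,0, 0,0,-0.1,-0.3,0,0,0, 0,0,-0.1,-0.3,0,0,0,0,0,-0.1,-0.3,0,0,0,0,0,-0.1,-0.3,0,0,0,0,0,-0.1,-0.3,0,0,0]'; python3 -c "$L"
python3 - <<'E'
from h import *
s=bot.read_state()
D=[([.28711,1.57806,1.27859],[.24387,-.62876,.23005]),([.2125,1.3776,1.5346],[.2446,-.6315,.3924]),([.0571,1.2976,1.7786],[.2168,-.5589,.5359]),(s["qpos"][[1,2,4]],s["position"])]
def f(p):
    a,h,L1,L2,e,d=p;o=[]
    for q,x in D:
        s1=q[0];s2=s1+q[1];s3=s2+q[2];rho=np.sqrt(x[0]**2+x[1]**2-.101**2)
        o+=[a+L1*np.sin(s1)+L2*np.sin(s2)-e*np.cos(s2)+d*np.sin(s3)-rho,h+L1*np.cos(s1)+L2*np.cos(s2)+e*np.sin(s2)+d*np.cos(s3)-x[2]]
    return o
for fr in(1,):
    r=least_squares(f,[0,.3,.4,.4,0,.25]);print(r.x.round(4),np.round(r.fun,4),np.linalg.svd(r.jac)[1])
r=least_squares(lambda p:f([0,*p[:3],0,p[3]]),[.3,.4,.4,.25]);print(r.x.round(4),np.round(r.fun,4))
E
```

```text
time: 1.65
position: [0.2169, -0.5602, 0.6028]
tool_rot: [0.428, 0.885, 0.165, 0.08]
wrist_force: [0.8, 0.3, -0.0]
gripper_width: -0.0003
grip_force: 0.0
1.65 [-1.4534, -0.3945, 1.7396, 0.2478, 0.9252, -0.3083] [0.2169, -0.5602, 0.6028] [0.4284, 0.8848, 0.1649, 0.0804]
[-0.0014  0.2526  0.452   0.5721 -0.024   0.267 ] [-0.0002  0.      0.0004 -0.     -0.0003  0.0002  0.0001 -0.0002] [3.93292433 2.83472959 0.55964573 0.31249244 0.27991435 0.08489722]
[0.248  0.4164 0.5765 0.2502] [ 0.0023 -0.0002 -0.0012  0.0013 -0.002   0.0012  0.0012 -0.0024]
```

```bash
cat >> h.py <<'E'
LO=np.array([-2.77,-.9,.21,-1.53,.24,-2.84]);HI=np.array([2.77,2.22,2.48,4.67,2.81,2.84])
S4=1
def chain(q,p):
    a,h,L1,L2,e,d,off=p
    Y=lambda t:Ro.from_euler('y',t);Z=lambda t:Ro.from_euler('z',t)
    R=Z(q[0]);x=R.apply([a,off,h]);pts=[x]
    R=R*Y(q[1]);x=x+R.apply([0,0,L1]);pts.append(x)
    R=R*Y(q[2]);x=x+R.apply([-e,0,L2]);pts.append(x)
    R=R*Z(S4*q[3])*Y(q[4]);x=x+R.apply([0,0,d]);pts.append(x)
    return pts,R*Z(np.pi/2+q[5])
def ik(pos,R,q0):
    f=lambda q:(lambda c:np.r_[(c[0][3]-pos)*5,(c[1].inv()*R).as_rotvec()])(chain(q,PK))
    r=least_squares(f,np.clip(q0,LO+1e-3,HI-1e-3),bounds=(LO,HI));return r.x,np.abs(r.fun).max()
E
python3 - <<'E'
import h;from h import *
s=bot.read_state()
D=[([-1.35098,.28711,1.57806,0,1.27859,-.14997],[.24387,-.62876,.23005],[-.00108,.98296,.18384,0]),([-1.3509,.2125,1.3776,0,1.5346,-.15],[.2446,-.6315,.3924],[.0085,.9829,.1839,.0003]),([-1.3699,.0571,1.2976,0,1.7786,-.1689],[.2168,-.5589,.5359],[.0041,.9829,.1838,.0001]),(s["qpos"],s["position"],s["tool_rot"])]
for h.S4 in(1,-1):
    def f(p):
        o=[]
        for q,x,w in D:
            c,R=chain(q,p);w=np.array(w);o+=[*(c[3]-x),*(.3*(R.inv()*Ro.from_quat(w[[1,2,3,0]])).as_rotvec())]
        return o
    r=least_squares(f,[0,.25,.45,.57,0,.27,.1]);print(h.S4,r.x.round(4).tolist(),np.abs(r.fun).reshape(-1,6).max(1).round(4),np.linalg.svd(r.jac)[1].round(2))
E
```

```text
1 [0.0, 0.2403, 0.443, 0.5725, -0.0205, 0.2493, 0.1009] [0. 0. 0. 0.] [3.93 2.83 2.   0.58 0.32 0.28 0.11]
-1 [-0.0192, 0.2369, 0.1033, 0.6516, 0.1307, 0.0497, 0.1156] [0.0153 0.0151 0.0219 0.1132] [3.93 2.83 2.   0.58 0.32 0.28 0.11]
```

```bash
cat >> h.py <<'E'
PK=[0,.2403,.443,.5725,-.0205,.2493,.1009]
BX=np.array([.582,.2884]);PH=.290
F=np.array([np.cos(PH),np.sin(PH),0]);U=np.array([0,0,1.]);LFT=np.cross(U,F);HG=np.r_[BX,0.034]+.07*F
def orient(tau,az,roll):  # tool z tilted tau from down toward azimuth az; roll turns about tool z; roll 0: y radial-in-plane
    z=np.array([np.sin(tau)*np.cos(az),np.sin(tau)*np.sin(az),-np.cos(tau)])
    x=np.array([-np.sin(az),np.cos(az),0]);y=np.cross(z,x)
    return Ro.from_matrix(np.c_[x,y,z])*Ro.from_euler('z',roll)
def clear(q):
    p=chain(q,PK)[0];p=[np.array([0,0,PK[1]])]+p;o=[9,9]
    for a,b in zip(p,p[1:]):
        for t in np.linspace(0,1,25):
            x=a+t*(b-a)
            if x[2]<1.03:o[0]=min(o[0],np.hypot(x[0]-.27,x[1]))
            if x[2]>.47:o[1]=min(o[1],np.hypot(x[0]-.33,x[1]-.49))
    return o
E
python3 - <<'E'
from h import *
lip=HG-.156*F+[0,0,.001];print(lip)
for deg in(20,30,40,45,50,60):
  for roll in(0,-np.pi/2,np.pi/2,np.pi):
    t=np.radians(deg);R=orient(t,PH,roll)
    d=R.apply([0,0,1]);n=np.cross(LFT,d)*-1; n=n if n[2]>0 else -n
    pos=lip+.010*d-.011*n
    best=None
    for q3 in(1.5,2.2):
      for q4 in(0,1.5,3.14):
        for q6 in(0,1.5,-1.5):
          q,e=ik(pos,R,[.4,0,q3,q4,1,q6])
          if best is None or e<best[1]:best=(q,e)
    print(deg,round(roll,2),best[0].round(2),round(best[1],4),np.round(clear(best[0]),2))
E
```

```text
[0.49959103 0.26380811 0.035     ]
20 0 [ 0.31  0.17  2.19 -0.02  0.43  0.03] 0.0 [0.18 0.34]
20 -1.57 [ 0.31  0.17  2.19 -0.02  0.43 -1.54] 0.0 [0.18 0.34]
20 1.57 [ 0.31  0.17  2.19 -0.02  0.43  1.6 ] 0.0 [0.18 0.34]
20 3.14 [ 0.36  0.18  2.19 -0.24  0.42 -2.84] 0.0719 [0.19 0.33]
30 0 [ 0.31  0.14  2.26 -0.05  0.24  0.07] 0.025 [0.18 0.35]
30 -1.57 [ 0.31  0.14  2.26 -0.05  0.24 -1.5 ] 0.025 [0.18 0.35]
30 1.57 [ 0.31  0.14  2.26 -0.05  0.24  1.64] 0.025 [0.18 0.35]
30 3.14 [ 0.34  0.15  2.26 -0.26  0.24 -2.84] 0.0387 [0.19 0.35]
40 0 [ 0.27  0.17  2.4   2.82  0.24 -2.84] 0.1067 [0.17 0.38]
40 -1.57 [0.32 0.18 2.39 3.28 0.24 1.46] 0.114 [0.19 0.37]
40 1.57 [ 0.32  0.18  2.39  3.28  0.24 -1.68] 0.114 [0.19 0.37]
40 3.14 [ 0.32  0.18  2.39  3.28  0.24 -0.11] 0.114 [0.19 0.37]
45 0 [0.35 0.18 2.38 3.48 0.24 2.84] 0.0399 [0.19 0.37]
45 -1.57 [0.32 0.17 2.39 3.23 0.24 1.51] 0.0364 [0.18 0.37]
45 1.57 [ 0.32  0.17  2.39  3.23  0.24 -1.64] 0.0364 [0.18 0.37]
45 3.14 [ 0.32  0.17  2.39  3.23  0.24 -0.06] 0.0364 [0.18 0.37]
50 0 [0.35 0.18 2.38 3.49 0.29 2.84] 0.0495 [0.19 0.37]
50 -1.57 [0.31 0.18 2.4  3.2  0.31 1.53] 0.0 [0.18 0.38]
50 1.57 [ 0.31  0.18  2.4   3.2   0.31 -1.61] 0.0 [0.18 0.38]
50 3.14 [ 0.31  0.18  2.4   3.2   0.31 -0.04] 0.0 [0.18 0.38]
60 0 [0.39 0.25 2.4  3.51 0.54 2.84] 0.0946 [0.2  0.37]
60 -1.57 [0.32 0.26 2.43 3.18 0.59 1.55] 0.0 [0.18 0.37]
60 1.57 [ 0.32  0.26  2.43  3.18  0.59 -1.59] 0.0 [0.18 0.37]
60 3.14 [ 0.32  0.26  2.43  3.18  0.59 -0.02] 0.0 [0.18 0.37]
```

```bash
cat >> h.py <<'E'
def rows(Q,pos0,R0,g=0):   # Q: joint waypoints -> rows relative to pose0
    out=[]
    for q in Q:
        c,R=chain(q,PK);t=R0.inv().apply(c[3]-pos0)/.75;w=(R0.inv()*R).as_rotvec()/np.pi
        out+=[*[float(round(v,3)) for v in t],*[float(round(v,3)) for v in w],g]
    return out
def cur():
    s=bot.read_state();w=s["tool_rot"];return s["qpos"],s["position"],Ro.from_quat(w[[1,2,3,0]])
def interp(qa,qb,lin=.045,ang=np.radians(7.8),jm=.17):
    qa=np.array(qa);qb=np.array(qb);t=np.linspace(0,1,401);c=[chain(qa+u*(qb-qa),PK) for u in t]
    cost=[0]+[max(np.linalg.norm(b[0][3]-a[0][3])/lin,(a[1].inv()*b[1]).magnitude()/ang,np.abs(qb-qa).max()/400/jm) for a,b in zip(c,c[1:])]
    s=np.cumsum(cost);n=int(np.ceil(s[-1]));return [qa+np.interp((k+1)/n*s[-1],s,t)*(qb-qa) for k in range(n)]
E
python3 - <<'E'
from h import *
q0,p0,R0=cur()
t=np.radians(24);R=orient(t,PH,-np.pi/2);d=R.apply([0,0,1])
pre=HG-.156*F-.07*F+[0,0,.09]
qp,e=ik(pre,R,[.31,.1,2.2,0,.4,-1.5]);print("pre",qp.round(3),e,pre)
A=[q0[0],-.9,1.3,0,.5,-.3];B=[.31,-.9,1.3,0,.5,-1.5]
print("cur",q0.round(3))
for nm,a,b in(("up",q0,A),("sweep",A,B),("down",B,qp)):
    Q=interp(a,b);c=[clear(q) for q in Q];print(nm,len(Q),np.min(c,0).round(3),"tcp",[chain(q,PK)[0][3].round(2).tolist() for q in Q[::3]])
E
```

```text
pre [ 0.314 -0.2    2.334 -0.017  0.589 -1.535] 1.8110513089197866e-13 [0.43251396 0.24379145 0.124     ]
cur [-1.453 -0.395  1.74   0.248  0.925 -0.308]
up 18 [0.167 0.302] tcp [[0.21, -0.55, 0.65], [0.2, -0.52, 0.77], [0.18, -0.45, 0.89], [0.16, -0.37, 1.0], [0.14, -0.27, 1.08], [0.12, -0.16, 1.15]]
sweep 11 [0.175 0.352] tcp [[0.12, -0.06, 1.19], [0.14, 0.0, 1.19], [0.12, 0.07, 1.19], [0.07, 0.11, 1.19]]
down 30 [0.183 0.264] tcp [[0.09, 0.14, 1.17], [0.2, 0.17, 1.11], [0.3, 0.2, 1.03], [0.39, 0.23, 0.94], [0.46, 0.25, 0.83], [0.51, 0.27, 0.71], [0.53, 0.28, 0.58], [0.54, 0.28, 0.45], [0.52, 0.27, 0.32], [0.48, 0.26, 0.2]]
```

```bash
python3 - <<'E'
from h import *
q0,p0,R0=cur()
A=[q0[0],-.9,1.3,0,.5,-.3]
Q=interp(q0,A)
print(str(rows(Q,p0,R0)).replace(' ',''))
E
```

```text
[-0.003,0.039,-0.045,-0.025,-0.009,-0.006,0,-0.004,0.076,-0.092,-0.05,-0.018,-0.013,0,-0.004,0.109,-0.142,-0.075,-0.027,-0.018,0,-0.003,0.139,-0.193,-0.099,-0.036,-0.024,0,-0.001,0.165,-0.247,-0.123,-0.045,-0.029,0,0.001,0.189,-0.302,-0.147,-0.053,-0.034,0,0.005,0.209,-0.358,-0.17,-0.062,-0.039,0,0.01,0.225,-0.415,-0.193,-0.07,-0.044,0,0.016,0.238,-0.472,-0.215,-0.079,-0.048,0,0.023,0.248,-0.531,-0.238,-0.087,-0.053,0,0.03,0.255,-0.59,-0.26,-0.095,-0.057,0,0.038,0.258,-0.649,-0.282,-0.103,-0.061,0,0.047,0.258,-0.708,-0.303,-0.111,-0.064,0,0.057,0.255,-0.766,-0.324,-0.118,-0.068,0,0.067,0.248,-0.825,-0.346,-0.126,-0.071,0,0.078,0.239,-0.883,-0.367,-0.134,-0.075,0,0.089,0.226,-0.94,-0.387,-0.142,-0.078,0,0.101,0.211,-0.996,-0.408,-0.149,-0.081,0]
```

```bash
python3 -m inch '[-0.003,0.039,-0.045,-0.025,-0.009,-0.006,0,-0.004,0.076,-0.092,-0.05,-0.018,-0.013,0,-0.004,0.109,-0.142,-0.075,-0.027,-0.018,0,-0.003,0.139,-0.193,-0.099,-0.036,-0.024,0,-0.001,0.165,-0.247,-0.123,-0.045,-0.029,0,0.001,0.189,-0.302,-0.147,-0.053,-0.034,0,0.005,0.209,-0.358,-0.17,-0.062,-0.039,0,0.01,0.225,-0.415,-0.193,-0.07,-0.044,0,0.016,0.238,-0.472,-0.215,-0.079,-0.048,0,0.023,0.248,-0.531,-0.238,-0.087,-0.053,0,0.03,0.255,-0.59,-0.26,-0.095,-0.057,0,0.038,0.258,-0.649,-0.282,-0.103,-0.061,0,0.047,0.258,-0.708,-0.303,-0.111,-0.064,0,0.057,0.255,-0.766,-0.324,-0.118,-0.068,0,0.067,0.248,-0.825,-0.346,-0.126,-0.071,0,0.078,0.239,-0.883,-0.367,-0.134,-0.075,0,0.089,0.226,-0.94,-0.387,-0.142,-0.078,0,0.101,0.211,-0.996,-0.408,-0.149,-0.081,0,0.101,0.211,-0.996,-0.408,-0.149,-0.081,0]'
python3 - <<'E'
from h import *
q0,p0,R0=cur();print(q0.round(3))
B=[.31,-.9,1.3,0,.5,-1.5]
Q=interp(q0,B);print(len(Q),np.min([clear(q) for q in Q],0))
print(str(rows(Q,p0,R0)).replace(' ',''))
E
```

```text
time: 3.55
position: [0.1101, -0.0661, 1.1996]
tool_rot: [0.9, 0.418, 0.09, -0.082]
wrist_force: [-0.2, 0.8, -0.3]
gripper_width: -0.0003
grip_force: 0.0
[-1.453 -0.895  1.275  0.006  0.503 -0.306]
11 [0.17517202 0.35259254]
[0.011,0.017,-0.017,-0.013,0.037,-0.002,0,0.018,0.034,-0.036,-0.031,0.072,-0.004,0,0.021,0.051,-0.057,-0.052,0.106,-0.006,0,0.02,0.067,-0.078,-0.076,0.137,-0.007,0,0.015,0.083,-0.099,-0.104,0.165,-0.007,0,0.006,0.097,-0.121,-0.135,0.19,-0.005,0,-0.006,0.109,-0.142,-0.169,0.211,-0.003,0,-0.022,0.119,-0.161,-0.204,0.229,0.002,0,-0.041,0.127,-0.179,-0.241,0.243,0.008,0,-0.063,0.133,-0.195,-0.28,0.252,0.017,0,-0.087,0.135,-0.209,-0.319,0.257,0.028,0]
```

```bash
python3 -m inch '[0.011,0.017,-0.017,-0.013,0.037,-0.002,0,0.018,0.034,-0.036,-0.031,0.072,-0.004,0,0.021,0.051,-0.057,-0.052,0.106,-0.006,0,0.02,0.067,-0.078,-0.076,0.137,-0.007,0,0.015,0.083,-0.099,-0.104,0.165,-0.007,0,0.006,0.097,-0.121,-0.135,0.19,-0.005,0,-0.006,0.109,-0.142,-0.169,0.211,-0.003,0,-0.022,0.119,-0.161,-0.204,0.229,0.002,0,-0.041,0.127,-0.179,-0.241,0.243,0.008,0,-0.063,0.133,-0.195,-0.28,0.252,0.017,0,-0.087,0.135,-0.209,-0.319,0.257,0.028,0,-0.087,0.135,-0.209,-0.319,0.257,0.028,0]'
python3 - <<'E'
from h import *
q0,p0,R0=cur();print(q0.round(3))
qp=np.array([.314,-.2,2.334,-.017,.589,-1.535])
Q=interp(q0,qp);print(len(Q),np.min([clear(q) for q in Q],0))
print(str(rows(Q[:18],p0,R0)).replace(' ',''))
E
```

```text
time: 4.75
position: [0.0522, 0.1108, 1.191]
tool_rot: [0.884, -0.047, 0.429, 0.181]
wrist_force: [0.0, 0.2, 0.3]
gripper_width: -0.0002
grip_force: 0.0
[ 0.421 -0.896  1.304 -0.181  0.488 -1.386]
30 [0.18454742 0.24546056]
[0.051,0.001,0.027,0.001,0.017,-0.002,0,0.104,0.002,0.052,0.001,0.034,-0.004,0,0.158,0.002,0.075,0.002,0.052,-0.006,0,0.213,0.001,0.094,0.003,0.069,-0.008,0,0.269,-0.0,0.111,0.004,0.087,-0.009,0,0.325,-0.002,0.125,0.004,0.105,-0.011,0,0.383,-0.004,0.135,0.005,0.123,-0.013,0,0.44,-0.007,0.143,0.006,0.141,-0.014,0,0.498,-0.01,0.148,0.007,0.159,-0.016,0,0.556,-0.014,0.149,0.008,0.178,-0.017,0,0.615,-0.018,0.147,0.009,0.196,-0.018,0,0.672,-0.022,0.142,0.01,0.215,-0.02,0,0.73,-0.027,0.134,0.011,0.234,-0.021,0,0.787,-0.032,0.122,0.012,0.253,-0.022,0,0.843,-0.038,0.108,0.013,0.272,-0.023,0,0.898,-0.044,0.089,0.014,0.291,-0.023,0,0.952,-0.05,0.068,0.016,0.311,-0.024,0,1.004,-0.056,0.043,0.017,0.331,-0.025,0]
```

```bash
python3 -m inch '[0.051,0.001,0.027,0.001,0.017,-0.002,0,0.104,0.002,0.052,0.001,0.034,-0.004,0,0.158,0.002,0.075,0.002,0.052,-0.006,0,0.213,0.001,0.094,0.003,0.069,-0.008,0,0.269,-0.0,0.111,0.004,0.087,-0.009,0,0.325,-0.002,0.125,0.004,0.105,-0.011,0,0.383,-0.004,0.135,0.005,0.123,-0.013,0,0.44,-0.007,0.143,0.006,0.141,-0.014,0,0.498,-0.01,0.148,0.007,0.159,-0.016,0,0.556,-0.014,0.149,0.008,0.178,-0.017,0,0.615,-0.018,0.147,0.009,0.196,-0.018,0,0.672,-0.022,0.142,0.01,0.215,-0.02,0,0.73,-0.027,0.134,0.011,0.234,-0.021,0,0.787,-0.032,0.122,0.012,0.253,-0.022,0,0.843,-0.038,0.108,0.013,0.272,-0.023,0,0.898,-0.044,0.089,0.014,0.291,-0.023,0,0.952,-0.05,0.068,0.016,0.311,-0.024,0,0.952,-0.05,0.068,0.016,0.311,-0.024,0]'
python3 - <<'E'
from h import *
q0,p0,R0=cur();print(q0.round(3))
qp=np.array([.314,-.2,2.334,-.017,.589,-1.535])
Q=interp(q0,qp);print(len(Q),np.min([clear(q) for q in Q],0))
print(str(rows(Q,p0,R0)).replace(' ',''))
E
```

```text
time: 6.55
position: [0.5173, 0.2772, 0.6515]
tool_rot: [0.578, -0.112, 0.803, 0.087]
wrist_force: [0.1, -0.2, -1.1]
gripper_width: -0.0003
grip_force: 0.0
[ 0.34  -0.518  1.868 -0.096  0.544 -1.46 ]
13 [0.18454742 0.25726541]
[0.049,-0.001,0.029,0.0,0.019,-0.001,0,0.099,-0.001,0.055,0.0,0.039,-0.002,0,0.151,-0.002,0.078,0.001,0.058,-0.002,0,0.204,-0.003,0.097,0.001,0.078,-0.003,0,0.258,-0.005,0.113,0.001,0.098,-0.003,0,0.314,-0.006,0.126,0.001,0.118,-0.004,0,0.37,-0.008,0.135,0.001,0.139,-0.004,0,0.426,-0.01,0.14,0.001,0.159,-0.004,0,0.483,-0.011,0.141,0.001,0.18,-0.004,0,0.539,-0.013,0.139,0.001,0.201,-0.005,0,0.595,-0.015,0.132,0.001,0.222,-0.004,0,0.651,-0.017,0.122,0.001,0.243,-0.004,0,0.706,-0.019,0.107,0.001,0.264,-0.004,0]
```

```bash
python3 -m inch '[0.049,-0.001,0.029,0.0,0.019,-0.001,0,0.099,-0.001,0.055,0.0,0.039,-0.002,0,0.151,-0.002,0.078,0.001,0.058,-0.002,0,0.204,-0.003,0.097,0.001,0.078,-0.003,0,0.258,-0.005,0.113,0.001,0.098,-0.003,0,0.314,-0.006,0.126,0.001,0.118,-0.004,0,0.37,-0.008,0.135,0.001,0.139,-0.004,0,0.426,-0.01,0.14,0.001,0.159,-0.004,0,0.483,-0.011,0.141,0.001,0.18,-0.004,0,0.539,-0.013,0.139,0.001,0.201,-0.005,0,0.595,-0.015,0.132,0.001,0.222,-0.004,0,0.651,-0.017,0.122,0.001,0.243,-0.004,0,0.706,-0.019,0.107,0.001,0.264,-0.004,0,0.706,-0.019,0.107,0.001,0.264,-0.004,0]'
python3 - <<'E'
from h import *
q0,p0,R0=cur();print(q0.round(3))
for n,b in(("scene",(170,130,140,105)),("top",(200,175,160,120))):
    c=bot.camera(n);x,y,w,hh=b
    cv2.imwrite(f"pics/{n}2.png",cv2.resize(c["frame"][y:y+hh,x:x+w,::-1],None,fx=5,fy=5,interpolation=cv2.INTER_CUBIC))
    print(n,((cv2.projectPoints(np.array([p0]),c["rvec"],c["tvec"],c["mtx"],None)[0].ravel()-[x,y])*5+2).round())
E
```

```text
time: 7.95
position: [0.4347, 0.2453, 0.1293]
tool_rot: [0.211, -0.143, 0.967, 0.031]
wrist_force: [-0.6, 0.4, 0.2]
gripper_width: 0.0001
grip_force: 0.0
[ 0.315 -0.207  2.33  -0.017  0.59  -1.537]
scene [-12. 352.]
top [369. 698.]
```

View pics/scene2.png

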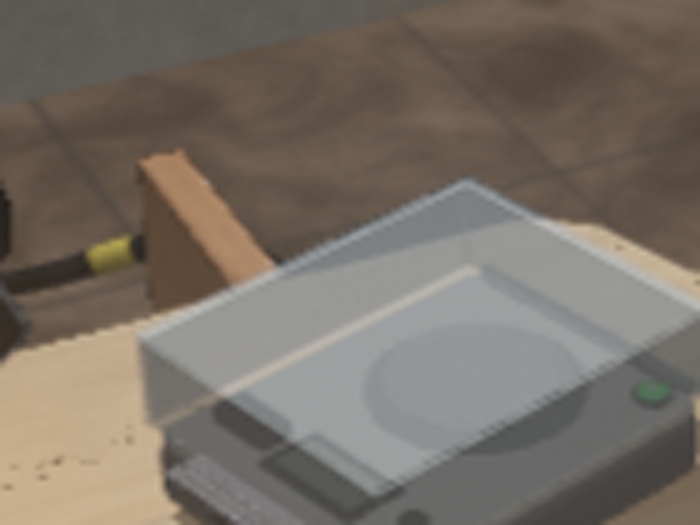

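View pics/top2.png

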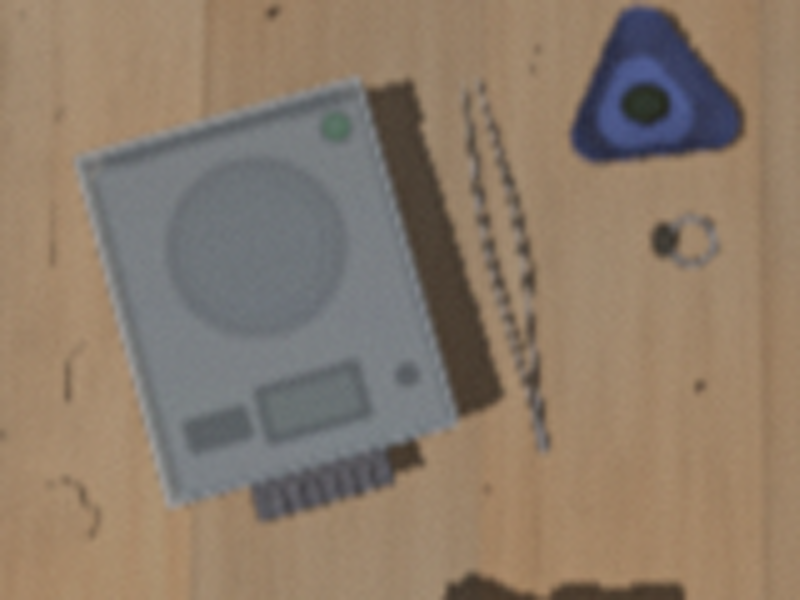

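The scene is unchanged: the balance is in the same place, the lip is at (264..393, 484..520) in the top crop, and the gripper is just out of view. Next I'll compute the approach and the lift arc.

```bash
cat > arc.py <<'E'
from h import *
def tcp(th,s,R,back=0):
    d=R.apply([0,0,1]);n=np.cross(d,LFT);n=n if n[2]>0 else -n
    tt=np.arctan2(d@F,-d[2]);e=HG+.156*(-np.cos(th)*F+np.sin(th)*U)
    if th<tt: return e+s*d-.011*n-back*F
    return e+s*(np.cos(th)*F-np.sin(th)*U)-.011*n
E
python3 - <<'E'
from arc import *
q0,p0,R0=cur();print("tilt",np.degrees(np.arccos(-R0.apply([0,0,1])[2])))
pts=[tcp(0,.018,R0,.05),tcp(0,.018,R0,.004)]
ths=np.arange(.05,1.56,.05)
pts+=[tcp(t,max(.010,.018-.02*t),R0) for t in ths]
q=q0
for i,p in enumerate(pts):
    q,e=ik(p,R0,q); print(i,p.round(3),(R0.inv().apply(p-p0)/.75).round(3).tolist(),"ERR" if e>1e-3 else "",q.round(2)[4])
E
```

```text
tilt 25.29725191414092
0 [0.45  0.249 0.013] [0.057, -0.002, 0.153]  0.28
1 [0.494 0.262 0.013] [0.002, -0.002, 0.179]  0.29
2 [0.497 0.263 0.022] [-0.008, -0.003, 0.171]  0.31
3 [0.497 0.263 0.03 ] [-0.013, -0.003, 0.161]  0.33
4 [0.498 0.263 0.039] [-0.019, -0.003, 0.151]  0.35
5 [0.499 0.264 0.048] [-0.025, -0.003, 0.141]  0.37
6 [0.5   0.264 0.056] [-0.031, -0.003, 0.131]  0.39
7 [0.502 0.264 0.065] [-0.038, -0.003, 0.122]  0.41
8 [0.504 0.265 0.073] [-0.045, -0.003, 0.113]  0.43
9 [0.506 0.266 0.081] [-0.053, -0.003, 0.105]  0.45
10 [0.514 0.268 0.093] [-0.069, -0.003, 0.095]  0.48
11 [0.517 0.269 0.099] [-0.077, -0.003, 0.089]  0.49
12 [0.52  0.27  0.106] [-0.085, -0.003, 0.084]  0.5
13 [0.524 0.271 0.112] [-0.093, -0.003, 0.079]  0.52
14 [0.528 0.272 0.118] [-0.101, -0.003, 0.074]  0.53
15 [0.533 0.274 0.123] [-0.11, -0.003, 0.07]  0.54
16 [0.537 0.275 0.129] [-0.119, -0.003, 0.066]  0.55
17 [0.542 0.276 0.134] [-0.128, -0.003, 0.062]  0.57
18 [0.547 0.278 0.139] [-0.138, -0.003, 0.06]  0.58
19 [0.553 0.28  0.144] [-0.147, -0.003, 0.057]  0.59
20 [0.558 0.281 0.148] [-0.157, -0.003, 0.055]  0.6
21 [0.564 0.283 0.152] [-0.166, -0.003, 0.054]  0.6
22 [0.57  0.285 0.156] [-0.176, -0.003, 0.053]  0.61
23 [0.576 0.287 0.159] [-0.186, -0.003, 0.052]  0.62
24 [0.582 0.289 0.163] [-0.195, -0.003, 0.052]  0.63
25 [0.589 0.29  0.165] [-0.205, -0.003, 0.052]  0.63
26 [0.595 0.292 0.168] [-0.215, -0.003, 0.053]  0.64
27 [0.602 0.294 0.17 ] [-0.224, -0.004, 0.055]  0.65
28 [0.609 0.296 0.172] [-0.234, -0.004, 0.057]  0.65
29 [0.616 0.298 0.173] [-0.243, -0.004, 0.059]  0.66
30 [0.623 0.301 0.174] [-0.253, -0.004, 0.062]  0.66
31 [0.63  0.303 0.175] [-0.262, -0.004, 0.065]  0.66
32 [0.637 0.305 0.175] [-0.271, -0.004, 0.069]  0.67
```

```bash
python3 -m inch '[0.057,-0.002,0.1,0,0,0,0, 0.057,-0.002,0.153,0,0,0,0, 0.057,-0.002,0.153,0,0,0,0, 0.04,-0.002,0.161,0,0,0,0, 0.022,-0.002,0.17,0,0,0,0, 0.002,-0.002,0.179,0,0,0,0, 0.002,-0.002,0.179,0,0,0,0, -0.008,-0.003,0.171,0,0,0,0, -0.013,-0.003,0.161,0,0,0,0, -0.019,-0.003,0.151,0,0,0,0, -0.025,-0.003,0.141,0,0,0,0, -0.031,-0.003,0.131,0,0,0,0, -0.031,-0.003,0.131,0,0,0,0]'
python3 - <<'E'
from h import *
q0,p0,R0=cur()
c=bot.camera("scene");x,y,w,hh=170,130,160,120
cv2.imwrite("pics/scene3.png",cv2.resize(c["frame"][y:y+hh,x:x+w,::-1],None,fx=5,fy=5,interpolation=cv2.INTER_CUBIC))
E
```

```text
time: 9.35
position: [0.4978, 0.2649, 0.056]
tool_rot: [0.215, -0.146, 0.965, 0.032]
wrist_force: [-0.3, -0.5, -0.5]
gripper_width: 0.0004
grip_force: 0.5
```

View pics/scene3.png

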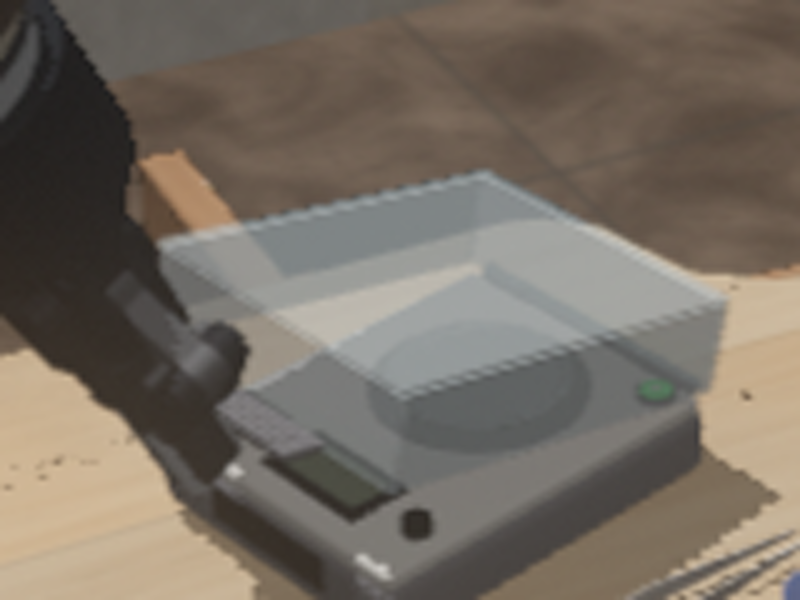

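The cover is up about 0.2 rad, resting on the fingertips under the lip at about (265,425). I'll continue along the arc.

```bash
python3 -m inch '[-0.007,0,-0.009,0,0,0,0,-0.014,0,-0.018,0,0,0,0,-0.022,0,-0.026,0,0,0,0,-0.03,0,-0.031,0,0,0,0,-0.038,0,-0.036,0,0,0,0,-0.046,0,-0.042,0,0,0,0,-0.054,0,-0.047,0,0,0,0,-0.062,0,-0.052,0,0,0,0,-0.07,0,-0.057,0,0,0,0,-0.079,0,-0.061,0,0,0,0,-0.088,0,-0.065,0,0,0,0,-0.097,0,-0.069,0,0,0,0,-0.107,0,-0.071,0,0,0,0,-0.116,0,-0.074,0,0,0,0,-0.126,0,-0.076,0,0,0,0,-0.135,0,-0.077,0,0,0,0,-0.145,0,-0.078,0,0,0,0]'
python3 - <<'E'
from h import *
q0,p0,R0=cur()
c=bot.camera("scene");x,y,w,hh=170,70,160,120
cv2.imwrite("pics/scene4.png",cv2.resize(c["frame"][y:y+hh,x:x+w,::-1],None,fx=5,fy=5,interpolation=cv2.INTER_CUBIC))
E
```

```text
time: 11.1
position: [0.5682, 0.2867, 0.1535]
tool_rot: [0.214, -0.146, 0.965, 0.032]
wrist_force: [0.2, -0.5, 0.9]
gripper_width: -0.0001
grip_force: 0.1
```

View pics/scene4.png

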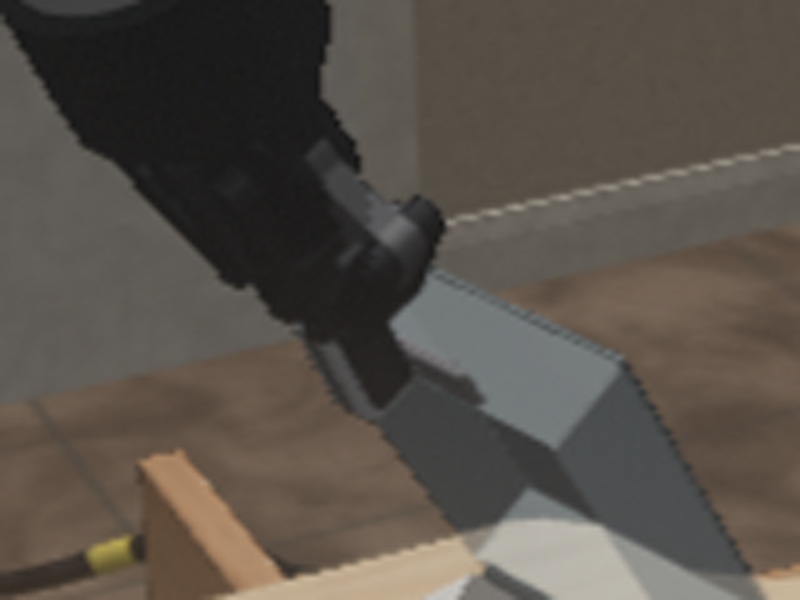

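The cover is at about 1.05 rad with the tip at (375,400) against the lip. Now I push it past 1.25 rad and retreat.

```bash
python3 -m inch '[-0.01,0,-0.001,0,0,0,0,-0.019,0,-0.001,0,0,0,0,-0.029,0,-0.001,0,0,0,0,-0.039,0,0,0,0,0,0,-0.048,0,0.002,0,0,0,0,-0.058,0,0.004,0,0,0,0,-0.067,0,0.006,0,0,0,0,-0.077,0,0.009,0,0,0,0,-0.086,0,0.012,0,0,0,0,-0.095,0,0.016,0,0,0,0,-0.095,0,0.016,0,0,0,0,-0.06,0,-0.02,0,0,0,0,-0.02,0,-0.06,0,0,0,0,0.002,0,-0.089,0,0,0,0,0.002,0,-0.089,0,0,0,0,0.002,0,-0.089,0,0,0,0]'
python3 - <<'E'
from h import *
q0,p0,R0=cur();print(q0.round(3))
a=bot.camera("scene")["frame"][70:260,150:330,::-1];b=bot.camera("top")["frame"][145:335,180:360,::-1]
cv2.imwrite("pics/both5.png",cv2.resize(np.hstack([a,b]),None,fx=2.2,fy=2.2,interpolation=cv2.INTER_CUBIC))
key=np.r_[BX,.039]-.046*F+.034*LFT
R=orient(np.radians(5),PH,-np.pi/2)
for z in(.03,.004,-.004):
    p=key+[0,0,z];q,e=ik(p,R,q0);print(q.round(2),e.round(4),[*(R0.inv().apply(p-p0)/.75).round(3),*((R0.inv()*R).as_rotvec()/np.pi).round(3)])
E
```

```text
time: 12.75
position: [0.5395, 0.2779, 0.2138]
tool_rot: [0.215, -0.146, 0.965, 0.032]
wrist_force: [-0.4, -0.8, -0.1]
gripper_width: 0.0002
grip_force: 0.0
[ 0.311 -0.059  2.032 -0.009  0.73  -1.554]
[ 0.36  0.29  1.9  -0.01  0.87 -1.49] 0.0 [np.float64(0.084), np.float64(0.043), np.float64(0.174), np.float64(0.0), np.float64(0.112), np.float64(0.003)]
[ 0.36  0.33  1.91 -0.01  0.82 -1.49] 0.0 [np.float64(0.099), np.float64(0.043), np.float64(0.205), np.float64(0.0), np.float64(0.112), np.float64(0.003)]
[ 0.36  0.34  1.91 -0.01  0.81 -1.49] 0.0 [np.float64(0.104), np.float64(0.043), np.float64(0.215), np.float64(0.0), np.float64(0.112), np.float64(0.003)]
```

View pics/both5.png

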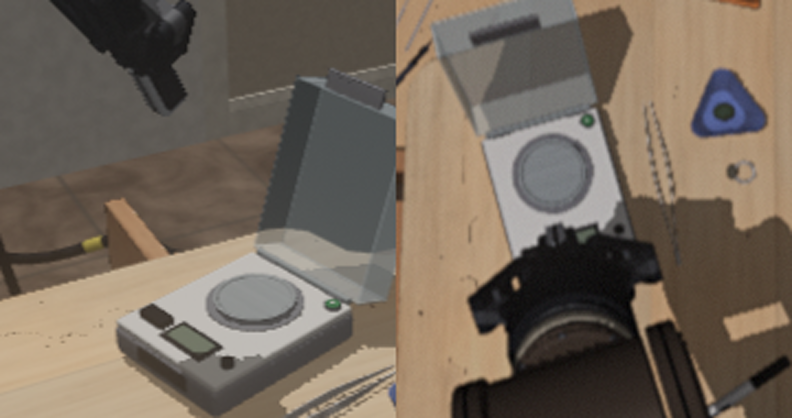

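The cover leans open against its stop and the gripper is clear of it. In this view the zero key is at (156,316), the round key at (228,363) and the pan at (255,298). I'll check for any shift of the balance from these while moving above the key.

```bash
python3 -m inch '[0.02,0.043,0.03,0,0.04,0.001,0, 0.05,0.043,0.09,0,0.08,0.002,0, 0.084,0.043,0.15,0,0.112,0.003,0, 0.084,0.043,0.174,0,0.112,0.003,0, 0.084,0.043,0.174,0,0.112,0.003,0]'
python3 - <<'E'
from h import *
c=bot.camera("scene")
px=np.array([(156,316),(228,363),(255,298)])/2.2+[150,70]-.3
r=fit([(-.046,.034,.039),(-.046,-.044,.039),(.02,0,.039)],px,c,(.58,.288,.29));print(r.x.round(4),r.fun.round(1))
k=Ro.from_euler('z',r.x[2]).apply([-.046,.034,.039])+[*r.x[:2],0]
q0,p0,R0=cur();print("key",k,"tcp",p0,"old key",np.r_[BX,.039]-.046*F+.034*LFT)
print((R0.inv().apply(np.r_[(np.r_[BX,.039]-.046*F+.034*LFT)[:2],.034]-p0)/.75).round(4), R0.inv().apply([0,0,1]).round(3))
E
```

```text
time: 13.35
position: [0.5265, 0.3069, 0.0624]
tool_rot: [0.037, -0.144, 0.989, 0.006]
wrist_force: [0.0, -0.3, 0.0]
gripper_width: -0.0004
grip_force: 0.0
[0.5833 0.2861 0.2996] [ 0.1  0.   0.  -0.3 -0.1  0.3]
key [0.52936218 0.30499179 0.039     ] tcp [0.52756103 0.30749078 0.06528712] old key [0.52819841 0.30782649 0.039     ]
[0.0024 0.0001 0.0417] [-0.08   0.001 -0.997]
```

```bash
python3 -m inch '[0.002,0,0.015,0,0,0,0,0.002,0,0.028,0,0,0,0,0.002,0,0.034,0,0,0,0,0.002,0,0.038,0,0,0,0,0.002,0,0.04,0,0,0,0,0.002,0,0.041,0,0,0,0,0.002,0,0.041,0,0,0,0,0.002,0,0.041,0,0,0,0]'; python3 -c "
from h import *
print(cur()[1], bot.read_state()['wrist_force'])"
```

```text
time: 14.2
position: [0.5292, 0.3084, 0.0379]
tool_rot: [0.042, -0.145, 0.989, 0.007]
wrist_force: [-0.8, -1.0, 2.6]
gripper_width: -0.0
grip_force: 1.2
[0.52924046 0.30838573 0.03788037] [-0.77643621 -1.031085    2.59782647]
```

```bash
python3 -m inch '[0,0,0.0013,0,0,0,0,0,0,0.0025,0,0,0,0,0,0,0.0025,0,0,0,0,0,0,0.0025,0,0,0,0]'; python3 -m inch '[0,0,0.0013,0,0,0,0,0,0,0.0013,0,0,0,0,0,0,0.0013,0,0,0,0]'
```

```text
time: 14.6
position: [0.5295, 0.3085, 0.0358]
tool_rot: [0.042, -0.145, 0.989, 0.007]
wrist_force: [-2.4, -0.9, 4.6]
gripper_width: -0.0001
grip_force: 2.2
time: 14.9
position: [0.5295, 0.3085, 0.0354]
tool_rot: [0.042, -0.145, 0.989, 0.007]
wrist_force: [-5.0, -2.8, 8.3]
gripper_width: 0.0002
grip_force: 4.0
```

Force has risen past the 4.5 N full-down value, so the key is bottomed. I'll lift off.

```bash
python3 -m inch '[0,0,-0.01,0,0,0,0,0,0,-0.05,0,0,0,0,0.05,0,-0.1,0,0,0,0,0.12,0,-0.14,0,0,0,0,0.12,0,-0.14,0,0,0,0,0.12,0,-0.14,0,0,0,0]'
python3 - <<'E'
from h import *
a=bot.camera("scene")["frame"][70:260,150:330,::-1];b=bot.camera("top")["frame"][145:335,180:360,::-1]
cv2.imwrite("pics/both6.png",cv2.resize(np.hstack([a,b]),None,fx=2.2,fy=2.2,interpolation=cv2.INTER_CUBIC))
print(bot.read_state()["joint_velocities"].round(3))
E
```

```text
time: 15.5
position: [0.4345, 0.2802, 0.1328]
tool_rot: [0.044, -0.145, 0.988, 0.007]
wrist_force: [0.5, -0.6, 0.3]
gripper_width: 0.0001
grip_force: 0.0
[-0.006  0.034 -0.014 -0.     0.005  0.001]
```

View pics/both6.png

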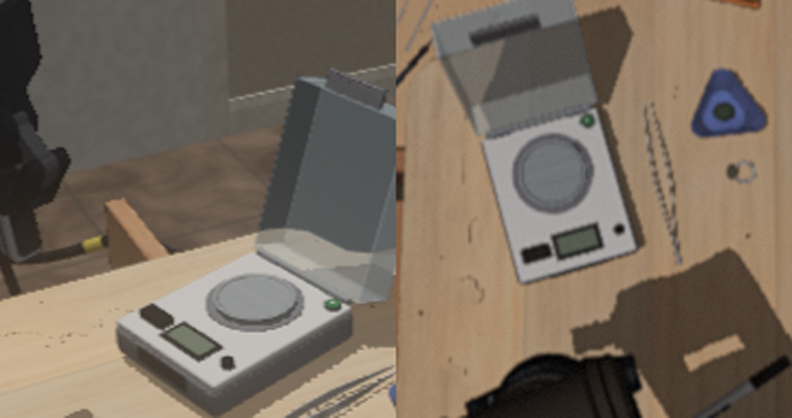

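The cover is open, the zero key is up at (536,253), the balance and the loose items haven't moved, and the gripper is clear.

```bash
python3 -c "
from workcell import bot
print(bot.job_done())"
```

```text
the job is handed in; nothing more can be done
None
```

The job is handed in: the cover leans open on its own, the zero key was pressed (force reached 8.3 N against 4.5 N for fully down) and came back up, and nothing else visibly moved; no verdict was returned.

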